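Pin the pie mould shut

ROBOT

A 6-joint arm with a two-finger parallel gripper is mounted at the origin on a cart in front of the work surface, level with it; the furniture and walls round the work are solid. World frame = base frame: x ahead of the robot, y to its left, z up, the work surface at z = 0. Lengths are in m, angles in rad, forces in N, time in s.
With the tool pointing down it reaches from about 0.35 to 0.975 m from the base axis. Payload 4.9 kg.
Tool frame: the origin (TCP) lies midway between the tips of the shut fingers; the grasp point (between the pads) lies 19 mm behind it; z points along the fingers, y is the line along which they close (so a half turn about z gives the same grasp; the last joint's range is limited). The gripper opens to 85 mm and grips with 20 to 120 N. Pads are 22 mm wide; open, the fingers measure 114 mm over their backs; the gripper's body (76 mm by 85 mm) begins 54 mm behind the grasp point. The pads swing forward as they close: fully open they stand 13 mm farther back than shut.
Start: joints at [1.017, 0.053, 1.613, -0, 1.476, -0.119], TCP at [0.263, 0.567, 0.231] pointing down, gripper open.
Joint ranges: [-3.01, 3.01], [-1.01, 2.22], [0.06, 2.58], [-1.02, 4.17], [0.09, 2.62], [-3.14, 3.14]. Speed limits (rad/s): [2.57, 2.57, 3.14, 3.14, 3.14, 3.14].

INTERFACE

Orientations are given as a rotation vector (axis times angle).
In Python, from station import ctrl, optics, job gives the robot as it stands.
- The arm moves only by the shell command python3 -m jog 'ROWS' [OPENING] [FORCE]. ROWS is JSON, a list of rows, each a list of 2 entries, a list of its own where there are three numbers: the shift along the tool's x, y, z in m, then the turn, a rotation vector about the tool's x, y, z in rad. A call has 1 to 5 rows; each row is the pose to reach, as a shift and turn from the pose commanded when the call began, along the tool's axes at that moment; what a row does not reach only later rows make up. A row lasts 1/10 s, in which the tool goes at most 50 mm and 8.59 degrees, less where a joint would pass 70% of its speed; a pose out of reach is approached as far as the arm can. A call with a gripper value outside its range is refused whole. OPENING is the opening, from 0 (shut) to 1 (fully open), set as the call begins (- or left out, the last holds). The fingers move at their own pace and stop on an object; FORCE is the grip in N (left out, the last holds). Time passes only in rows, so rows that repeat a pose let the fingers close. It gives the time, the measured TCP pose, the force, the opening and the grip force at its end, in the units of the state.
- ctrl.get_obs(): the state, without advancing time (a new reading comes with each control period).
- optics.get_image(name): name is "scene" or "top"; returns a dict with "image" (400x640x3 uint8, blue, green, red), "fx", "fy", "cx", "cy" (pixels), "D" ([k1, k2, p1, p2, k3] as OpenCV has them; the pictures are not rectified), "rvec" (rotation vector, rad) and "tvec" (3), from world to camera coordinates, as OpenCV has them. Camera axes: x right, y down, z forward; pixel columns grow to the right and rows downward; lengths in m; the calibration is good to about 2 mm. A picture is of the moment at which its call begins. There is no depth.
- job.finish_job(): hands the job in; it is judged then, once.
The state is a dict: "t": time; "q": joint angles; "dq": joint speeds; "effort": joint torques, N m; "tool_pos": TCP position; "tool_rot": TCP orientation; "contact_force": force on the tool from outside, world axes, zero at the start; "wrist_torque": the same for the moment, N m; "opening": finger opening in m; "grip_force": force on a finger pad.
Only numpy, scipy, OpenCV 4.12 (cv2) and the standard library are available. Lean on these libraries where they do the work, as an engineer would, in place of code of your own. Each camera call takes 0.05 s, during which the arm holds its last target. There are 200 camera calls.

TASK

Close the hinged pie mould: swing its near half fully shut, then take the steel hinge pin out of the wooden stand and push it down through the knuckles at the open end until its collar sits on the top knuckle, and let go. The knuckles are bent a little out of place, so feel the pin in gently, never pressing with more than 20 N, and leave the jars and mug alone.

Things in the scene. Friction and masses are not known exactly. Their poses are not given: they have to be found in the camera images.
- mould: Raised-pie mould of plain tin: fluted oval 170 x 110 mm, rim at z 70 mm, on a 135 x 280 x 6 mm base plate that cannot move. Origin: centre of the plate's underside; z up, y along the oval, x across. Far half (+x) fixed, near half (-x) swings about the pinned hinge at x 0, y +93 mm (76 mm high); the hinge to be pinned is at the -y end.
- half (a joint): Angle (rad) of the near half about its vertical hinge; 0 = fully shut on its stop, growing as its free (-y) end swings out to the mould's -x. Shut, its wall's outside is at x -57 mm (y -40 to +40, z 10 to 65 mm, mould frame): push there. Stiff hinge (0.35 N m, about 3 N at mid wall), stays where left. The pin's taper later draws it up to 0.035 open; that is right.
- lug (a point): Centre of the top of the slotted lug at the near half's free end; axes turn with the half, parallel to the mould's when shut, when it is at x 0, y -115, z 57 mm (mould frame) between the ear's two knuckles. Lug 15 mm high; its slot, right through, is 13 mm wide (x) and 33 mm long (y).
- ear_mark (a point): Where the mouth of the top knuckle ought to be: x -2, y -115, z 75 mm, mould frame and axes. The ear is bent: the knuckles' true upright axis is up to 1 mm from here in x and 3.5 to 10 mm in y (mould axes), either way; the height is true. Top knuckle: flat steel block z 63 to 75 mm, 19 mm to either side of its bore in y, 11 mm in x; lower: tube z 20 to 36 mm. Bores 10.5 and 12 mm, sharp-edged.
- ear (a joint): How far (m) the springy ear with its two knuckles is pressed down: about 0 unloaded, 0.2 mm for each newton; 4 mm (20 N) would bend it for good.
- pin: Steel hinge pin, about 45 g, upright in the stand. Origin: middle of its collar's underside; z up. Below: shaft 9 mm thick, 62 mm long, the last 4 mm tapering to a flat nose 7 mm across. Above: collar 18 mm across, 3 mm thick, then a flat tab 18 mm wide (x), 8 mm thick (y) up to z 39 mm, gripped across its thickness. Any turn about its length is right.
- stand: Wooden block 60 x 60 x 66 mm, fixed, with an 11.5 mm hole down through its middle in which the pin stands, collar on the block's top. Origin: centre of the underside.
- spice_jar: Spice jar with a red cap, 45 mm wide, 106 mm tall, a bystander. Origin: centre of its underside.
- front_jar: Another such spice jar, nearer the robot, 45 mm wide, 106 mm tall, a bystander. Origin: centre of its underside.
- mug: Streaked mug 84 x 100 x 92 mm, a bystander. Origin: centre of its underside.
Mind the look-alikes: they are no part of the job. What is shaped like the pin but black or orange is not meant.

How it is judged:
By the outcome, as a careful person would: the job done as asked, in the order asked, and still so for the second after the job is handed in, with the robot touching nothing.
It also fails if it takes over 61 s, if anything falls off the work surface, if the arm or the gripper's body presses on something with over 40 N, if the wrist force passes 120 N, or if a joint passes its speed limit or range.

## Working session

There is one attempt and no reset: what is moved stays moved. The work goes in short steps, Python scripts to look and compute and a shell command to move; the robot and the scene stay as the last step left them, time stands still between calls to the robot, and variables do not carry over. Pictures are saved under pics/ and viewed, at most 10 in all, crops included, and the job is handed in when it is done.

```bash
mkdir -p pics; ls
python3 - <<'E'
from station import ctrl, optics
import cv2,pickle
for n in("scene","top"):
    d=optics.get_image(n); cv2.imwrite(f"pics/{n}0.png",d["image"]); pickle.dump(d,open(n+".pkl","wb"))
    print(n,d["fx"],d["D"],d["rvec"],d["tvec"])
o=ctrl.get_obs();print(o)
E
```

```text
pics
scene 385.1181508066946 [-0.03468241  0.          0.          0.          0.        ] [ 2.18618534 -0.36940278  0.21742396] [-0.499211    0.15198753  0.87246725]
top 488.89412784570504 [-0.09706067  0.          0.          0.          0.        ] [ 2.11751373 -2.09579983  0.07365176] [-0.00604336  0.51042074  1.52753034]
{'t': 0.1, 'q': array([ 1.01703965e+00,  5.32941871e-02,  1.61416010e+00,  1.34932051e-05,
        1.47600421e+00, -1.18990760e-01]), 'dq': array([ 8.27114928e-05, -2.17100293e-03, -4.01674405e-03, -5.67341600e-05,
       -1.65618172e-03, -1.60420776e-03]), 'effort': array([ 4.86917143e-04, -3.94897556e+01, -3.71367288e+01, -9.58169744e-05,
        3.93704104e-03,  1.90303632e-05]), 'tool_pos': array([0.2629402 , 0.56637509, 0.23018185]), 'tool_rot': array([-6.77428882e-01, -3.06704061e+00,  2.75909132e-03]), 'contact_force': array([-0.27517183, -0.88631065, -0.17502903]), 'wrist_torque': array([-0.03798485, -0.05415915, -0.06383837]), 'grip_force': 0.0, 'opening': 0.08548603308015115}
```

View pics/scene0.png

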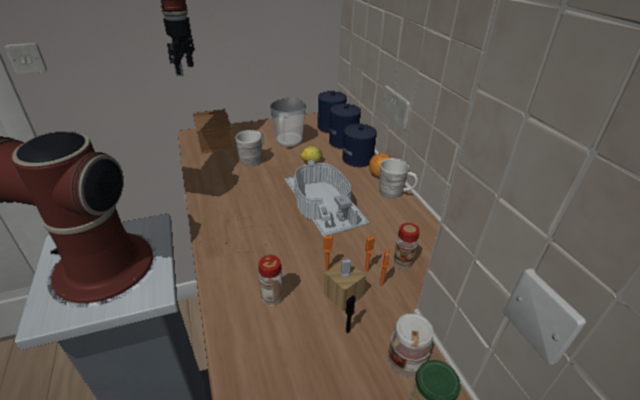

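View pics/top0.png

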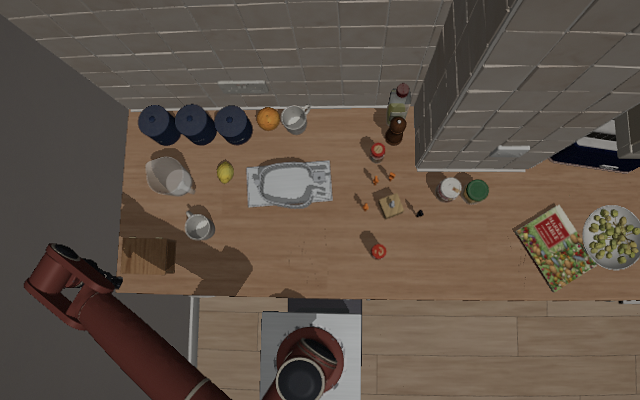

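The scene view shows the mould (about 325,200), the stand with the steel pin (345,285), and orange and black look-alike pins around it. In the top view the mould is at (290,185) with its open end on the right, the stand is at (390,204), and the jars are at (377,150) and (378,251). Next I'll enlarge crops of these.

Run:
```python
import cv2
a=cv2.imread("pics/top0.png")[145:225,240:430]; cv2.imwrite("pics/topc.png",cv2.resize(a,None,fx=4.2,fy=4.2,interpolation=cv2.INTER_CUBIC))
b=cv2.imread("pics/scene0.png")[155:340,250:420]; cv2.imwrite("pics/scenec.png",cv2.resize(b,None,fx=3.2,fy=3.2,interpolation=cv2.INTER_CUBIC))
```

```text
(no output)
```

View pics/topc.png

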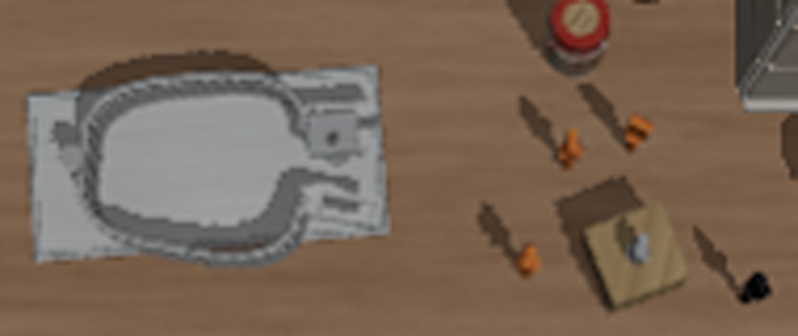

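View pics/scenec.png

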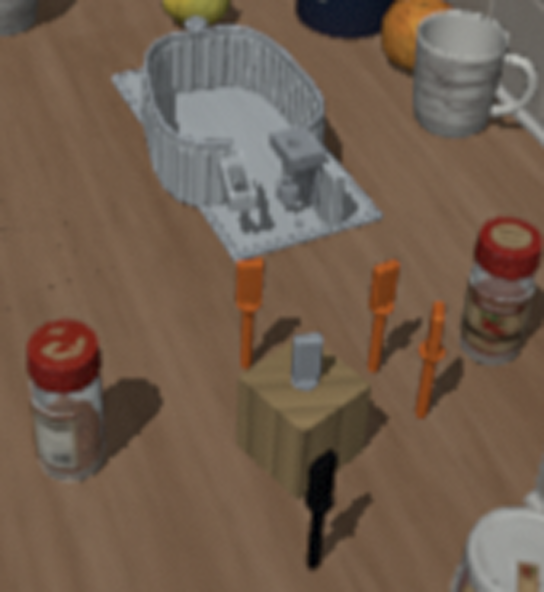

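Crop views: the plate corners are at (28,93), (377,66), (390,234) and (37,262) in the top crop. The knuckle block has a dark bore dot at (333,137), and the grey pin tab is at (637,248) on the stand. In the scene crop the near half is swung open and the pin tab is at (306,360). Next come the measurements.

```bash
cat > h.py <<'E'
import numpy as np, cv2, pickle
from scipy.spatial.transform import Rotation as R
def cam(d): return np.array([[d["fx"],0,d["cx"]],[0,d["fy"],d["cy"]],[0,0,1.]])
def rays(d,px):
    u=cv2.undistortPoints(np.array(px,float).reshape(-1,1,2),cam(d),d["D"]).reshape(-1,2)
    Rm=cv2.Rodrigues(d["rvec"])[0]; v=np.c_[u,np.ones(len(u))]@Rm
    return -Rm.T@np.ravel(d["tvec"]), v
def onz(d,px,z):
    o,v=rays(d,px); return o+v*((z-o[2])/v[:,2])[:,None]
def proj(d,P): return cv2.projectPoints(np.array(P,float).reshape(-1,3),d["rvec"],d["tvec"],cam(d),d["D"])[0].reshape(-1,2)
def tri(d1,p1,d2,p2):
    A=np.zeros((3,3));b=np.zeros(3)
    for d,p in((d1,p1),(d2,p2)):
        o,v=rays(d,[p]);v=v[0]/np.linalg.norm(v[0]);M=np.eye(3)-np.outer(v,v);A+=M;b+=M@o
    return np.linalg.solve(A,b)
E
python3 - <<'E'
from h import *
T=pickle.load(open("top.pkl","rb"));S=pickle.load(open("scene.pkl","rb"))
tc=lambda x,y:(240+(x+.5)/4.2-.5,145+(y+.5)/4.2-.5); sc=lambda x,y:(250+(x+.5)/3.2-.5,155+(y+.5)/3.2-.5)
c=onz(T,[tc(28,93),tc(377,66),tc(390,234),tc(37,262)],.006)  # far-left,far-right,near-right,near-left
print("plate",c.round(4)); 
for i in range(4): print(np.linalg.norm(c[i]-c[(i+1)%4]).round(4),end=' ')
m=c.mean(0); ydir=(c[0]+c[3]-c[1]-c[2]);ydir/=np.linalg.norm(ydir)
xdir=(c[0]+c[1]-c[2]-c[3]);xdir/=np.linalg.norm(xdir)
print("\nc",m,"yaw",np.degrees([np.arctan2(-ydir[0],ydir[1]),np.arctan2(xdir[1],xdir[0])]))
# edge fit, sat mask
hsv=cv2.cvtColor(T["image"],cv2.COLOR_BGR2HSV)
im=cv2.cvtColor(T["image"],cv2.COLOR_BGR2LAB)[...,2].astype(float); 
print("b-channel row",im[160:212:2,300].astype(int)) 
print("gray block");print(cv2.cvtColor(T["image"],cv2.COLOR_BGR2GRAY)[168:186,309:330])
print("stand",onz(T,[tc(583,240),tc(655,205),tc(687,272),tc(612,308)],.066).round(4))
print("tabtop top",onz(T,[tc(637,240)],.105).round(4),"tri tabtop",tri(T,tc(637,240),S,sc(308,338)).round(4))
print("tab base scene",onz(S,[sc(306,384),sc(292,384),sc(319,387)],.069).round(4), "tabtop corners", onz(S,[sc(295,336),sc(322,337)],.105).round(4))
for n,p,z in(("or1",(527,268),.09),("or2",(570,150),.09),("or3",(637,133),.09),("blk",(755,287),.09),):
    print(n,onz(T,[tc(*p)],z).round(3))
print("jarcap",onz(T,[(377,150),(378,251)],.106).round(3))
E
```

```text
plate [[ 0.6204  0.2241  0.006 ]
 [ 0.6417 -0.0535  0.006 ]
 [ 0.5083 -0.065   0.006 ]
 [ 0.4848  0.2119  0.006 ]]
0.2785 0.1338 0.2779 0.1362 
c [0.56377414 0.07939469 0.006     ] yaw [4.6228058 5.0442482]
b-channel row [139 130 128 128 128 128 127 128 128 128 128 128 128 128 128 128 128 128
 128 128 128 128 129 128 134 145]
gray block
[[117 120  96  91  95  94  94  93  94  90  87  92  89  89  93 100 108 108
  131 150 126]
 [ 79 120 120  91 110 112 117 124 124 122 119 124 120 118 123 130 140 142
  147 155 130]
 [ 79 106 123 129 135 124 142 154 143 147 146 146 145 143 141 149 156 156
  155 157 142]
 [ 84  85 122 145 126  97 124 131 100 101 103 106 105 108 109 129 154 160
  156 153 140]
 [ 96  85 111 126 107 116 119 122 122 123 126 129 128 130 134 128 132 146
  138 123 108]
 [ 93  90 112 128 123 135 133 133 133 134 133 133 133 132 132 125 102  89
   90  90  92]
 [ 92  94 117 119 109 132 131 131 131 131 131 131 131 132 132 124 101  89
   90  92 103]
 [ 93  95 111 117 115 133 132 132 132 131 127 129 132 131 131 122 113 120
  120 117 125]
 [111  93  92  95 117 131 131 131 127 113  99 115
[... 671 characters left out ...]
9 138 139 146 155 154 154 154 149 132 124 142 154 153 152 151 152
  152 153 141]
 [ 92  93  93  91 116 139 138 137 144 154 154 154 154 153 153 152 152 152
  153 153 141]]
stand [[ 0.4958 -0.2105  0.066 ]
 [ 0.5222 -0.2638  0.066 ]
 [ 0.4723 -0.2868  0.066 ]
 [ 0.4452 -0.2316  0.066 ]]
tabtop top [[ 0.4904 -0.2471  0.105 ]] tri tabtop [ 0.4911 -0.2476  0.0979]
tab base scene [[ 0.4868 -0.2587  0.069 ]
 [ 0.4784 -0.2558  0.069 ]
 [ 0.4936 -0.2636  0.069 ]] tabtop corners [[ 0.4808 -0.2496  0.105 ]
 [ 0.4963 -0.2558  0.105 ]]
or1 [[ 0.472 -0.168  0.09 ]]
or2 [[ 0.559 -0.2    0.09 ]]
or3 [[ 0.572 -0.249  0.09 ]]
blk [[ 0.459 -0.333  0.09 ]]
jarcap [[ 0.651 -0.205  0.106]
 [ 0.341 -0.207  0.106]]
```

```bash
cat >> h.py <<'E'
YAW=np.radians(4.8); MC=np.array([.5638,.0794,0.])
Rz=lambda a:np.array([[np.cos(a),-np.sin(a),0],[np.sin(a),np.cos(a),0],[0,0,1]])
m2w=lambda p:MC+Rz(YAW)@np.array(p,float)
w2m=lambda p:Rz(YAW).T@(np.array(p,float)-MC)
def go(o,P,yang=None):
    "tool-axis shift and turn from obs pose to TCP P, tool pointing down, tool y at world angle yang (deg, mod 180)"
    Rt=R.from_rotvec(o["tool_rot"]).as_matrix(); s=Rt.T@(np.array(P)-o["tool_pos"])
    y0=np.degrees(np.arctan2(Rt[1,1],Rt[0,1]))
    if yang is None: yang=y0
    d=(yang-y0+90)%180-90; a=np.radians(y0+d); y=np.array([np.cos(a),np.sin(a),0]);z=np.array([0,0,-1.])
    W=np.c_[np.cross(y,z),y,z]; print("shift",s.round(4),"turn",R.from_matrix(Rt.T@W).as_rotvec().round(3),"y0",y0.round(1),"target y",(y0+d))
E
python3 - <<'E'
from h import *
from station import ctrl
T=pickle.load(open("top.pkl","rb"));S=pickle.load(open("scene.pkl","rb"))
tc=lambda x,y:(240+(x+.5)/4.2-.5,145+(y+.5)/4.2-.5)
g=cv2.cvtColor(T["image"],cv2.COLOR_BGR2GRAY).astype(float)
w=np.clip(131-g[174:180,316:321],0,None); yy,xx=np.mgrid[174:180,316:321]
b=(np.sum(w*xx)/w.sum(),np.sum(w*yy)/w.sum()); P=onz(T,[b],.075)[0]; print("bore",b,P,"mould",w2m(P))
# block top face edges (cols ~313.5..324, rows ~171.6..180.8)
print("near wall",[w2m(p).round(4) for p in onz(T,[tc(240,268),tc(300,240),tc(150,250)],.068)])
for n,d,(x0,x1,y0,y1) in(("top",T,(385,398,198,210)),("scene",S,(338,356,255,278))):
    hsv=cv2.cvtColor(d["image"],cv2.COLOR_BGR2HSV)[y0:y1,x0:x1]; m=(hsv[...,1]<50)&(hsv[...,2]>70)
    v,u=np.nonzero(m);print(n,(u.mean()+x0,v.mean()+y0),len(u))
    for i in range(y1-y0): print(''.join('%4d'%hsv[i,j,2] if m[i,j] else '   .' for j in range(x1-x0)))
o=ctrl.get_obs()
go(o,m2w([-.15,-.03,.2]),yang=94.8); go(o,m2w([-.15,-.03,.2]),yang=4.8)
E
```

```text
bore (np.float64(318.6636568848758), np.float64(177.39277652370203)) [ 0.57091464 -0.02351633  0.075     ] mould [-0.00152213 -0.10315073  0.075     ]
near wall [array([-0.0933, -0.0273,  0.068 ]), array([-0.0758, -0.0735,  0.068 ]), array([-0.0745,  0.0397,  0.068 ])]
top (np.float64(391.68), np.float64(204.12)) 25
   .   .   .   .   .   .   .   .   .   .   .   .   .
   .   .   .   .   .   .   .   .   .   .   .   .   .
   .   .   .   .   .   .   .   .   .   .   .   .   .
   .   .   .   .   .   .   . 124 135   .   .   .   .
   .   .   .   .   .   .  71 121 140   .   .   .   .
   .   .   .   .  81   .  95 128 129   .   .   .   .
   .   .   .   .  76   . 111 136 133 118   .   .   .
   .   .   .   .  82   . 106 133 129 115   .   .   .
   .   .   .   . 104   .  85 107 121   .   .   .   .
   .   .   .   .   .   .  81  84   .   .   .   .   .
   .   .   .   .   .   .   .   .   .   .   .   .   .
   .   .   .   .   .   .   .   .   .   .   .   .   .
scene (np.float64(345.42857142857144), np.float64(267.24844720496895)) 161
   .   .   .   .   .   .   .   .   .   .   .   .   .   .   .   .   .   
[... 1096 characters left out ...]

   .   .   .  90 103 105 103 102 103 103 103  95   .   .   .   .   .   .
   .   .   .  97 104 104 103 103 104 105 101  83   .   .   .   .   .   .
   .   .   . 107 107 109 112 114 112 115 106  83   .   .   .   .   .   .
   .   .   . 115 115 123 128 127 128 130 118  96   .   .   .   .   .   .
   .   .   . 115 118 126 129 130 129 123 108   .   .   .   .   .   .   .
   .   .   .   .   . 112 110 114 112 108   .   .   .   .   .   .   .   .
   .   .   .   .   .   .   .   .   .   .   .   .   .   .   .   .   .   .
shift [-0.3626 -0.4153  0.0309] turn [-0.002 -0.001 -0.519] y0 65.1 target y 94.8
shift [-0.3626 -0.4153  0.0309] turn [-2.000e-03  1.000e-03  1.052e+00] y0 65.1 target y 4.799999999999997
```

```bash
python3 -m jog '[[[-0.363,-0.415,0.03],[0,0,0]],[[-0.363,-0.415,0.03],[0,0,0]],[[-0.363,-0.415,0.03],[0,0,0]],[[-0.363,-0.415,0.03],[0,0,0]],[[-0.363,-0.415,0.03],[0,0,0]]]' 0
python3 - <<'E'
from h import *
from station import ctrl
T=pickle.load(open("top.pkl","rb"));S=pickle.load(open("scene.pkl","rb"))
print("scene top face",onz(S,[(346.2,260)],.105),"top tab mid",onz(T,[(392.1,204.0)],.09),"collar scene",onz(S,[(344.5,275)],.069))
print("scene cam",rays(S,[(1,1)])[0])
o=ctrl.get_obs();print(o["t"],o["tool_pos"]);go(o,m2w([-.15,-.03,.2]));go(o,m2w([-.15,-.03,.035]))
E
```

```text
t: 0.6
tool_pos: [0.333, 0.3253, 0.217]
tool_rot: [-0.676, -3.068, 0.001]
contact_force: [1.6, -0.5, 1.0]
opening: 0.012
grip_force: 0.0
scene top face [[ 0.48863227 -0.25325621  0.105     ]] top tab mid [[ 0.4856052  -0.25072254  0.09      ]] collar scene [[ 0.48490999 -0.25900578  0.069     ]]
scene cam [ 0.24839182 -0.73850995  0.65300498]
0.6 [0.33299705 0.32526473 0.21703087]
shift [-0.1973 -0.2263  0.0172] turn [-0.001 -0.    -0.   ] y0 65.1 target y 65.13601102835504
shift [-0.1973 -0.2262  0.1822] turn [-0.001 -0.    -0.   ] y0 65.1 target y 65.13601102835504
```

```bash
python3 -m jog '[[[-0.197,-0.226,0.017],[0,0,0]],[[-0.197,-0.226,0.017],[0,0,0]],[[-0.197,-0.226,0.017],[0,0,0]],[[-0.197,-0.226,0.017],[0,0,0]],[[-0.197,-0.226,0.017],[0,0,0]]]'; python3 -m jog '[[[0,0,0.04],[0,0,0]],[[0,0,0.09],[0,0,0]],[[0,0,0.14],[0,0,0]],[[0,0,0.165],[0,0,0]],[[0,0,0.165],[0,0,0]]]'
python3 - <<'E'
from h import *
from station import ctrl
o=ctrl.get_obs();print(o["t"],o["tool_pos"],w2m(o["tool_pos"]));
for x in (-.15,-.11,-.08,-.06): go(o,m2w([x,-.03,.035]))
E
```

```text
t: 1.1
tool_pos: [0.4025, 0.0855, 0.2032]
tool_rot: [0.677, 3.067, 0.0]
contact_force: [0.8, -0.3, 1.0]
opening: 0.0002
grip_force: 0.0
t: 1.6
tool_pos: [0.3981, 0.0872, 0.0337]
tool_rot: [-0.676, -3.057, 0.004]
contact_force: [-0.2, -0.2, 0.0]
opening: -0.0003
grip_force: 0.0
1.6 [0.39809157 0.0871695  0.03374707] [-0.16447713  0.02160838  0.03374707]
shift [-0.0382 -0.0376 -0.0014] turn [-0.005 -0.01  -0.   ] y0 65.1 target y 65.06795771894278
shift [-0.0729 -0.0178 -0.0019] turn [-0.005 -0.01  -0.   ] y0 65.1 target y 65.06795771894278
shift [-0.0989 -0.0029 -0.0022] turn [-0.005 -0.01  -0.   ] y0 65.1 target y 65.06795771894278
shift [-0.1163  0.007  -0.0024] turn [-0.005 -0.01  -0.   ] y0 65.1 target y 65.06795771894278
```

```bash
python3 -m jog '[[[-0.038,-0.038,-0.002],[-0.005,-0.01,0]],[[-0.038,-0.038,-0.002],[-0.005,-0.01,0]],[[-0.048,-0.033,-0.002],[-0.005,-0.01,0]],[[-0.06,-0.026,-0.002],[-0.005,-0.01,0]],[[-0.073,-0.018,-0.002],[-0.005,-0.01,0]]]'; python3 -m jog '[[[-0.004,0.0025,0],[0,0,0]],[[-0.009,0.005,0],[0,0,0]],[[-0.013,0.0075,0],[0,0,0]],[[-0.0175,0.01,0],[0,0,0]],[[-0.0175,0.01,0],[0,0,0]]]'
python3 - <<'E'
from h import *
from station import ctrl
o=ctrl.get_obs();print(o["t"],o["contact_force"],w2m(o["tool_pos"]));
E
```

```text
t: 2.1
tool_pos: [0.4631, 0.0404, 0.0427]
tool_rot: [0.676, 3.054, 0.005]
contact_force: [-0.0, -0.1, 0.4]
opening: -0.0003
grip_force: 0.0
t: 2.6
tool_pos: [0.4804, 0.0419, 0.0403]
tool_rot: [0.676, 3.059, 0.002]
contact_force: [-2.9, -1.6, -0.6]
opening: -0.0001
grip_force: 1.3
2.6 [-2.89978273 -1.57882568 -0.56286481] [-0.08620161 -0.03043819  0.0402512 ]
```

```bash
python3 -m jog '[[[-0.003,0.0017,0],[0,0,0]],[[-0.006,0.0035,0],[0,0,0]],[[-0.008,0.0045,0],[0,0,0]],[[-0.01,0.0055,0],[0,0,0]],[[-0.01,0.0055,0],[0,0,0]]]' | grep -E "pos|force"; python3 -m jog '[[[-0.002,0.001,0],[0,0,0]],[[-0.003,0.0017,0],[0,0,0]],[[-0.004,0.0023,0],[0,0,0]],[[-0.005,0.003,0],[0,0,0]],[[-0.005,0.003,0],[0,0,0]]]' | grep -E "pos|force"
python3 - <<'E'
from h import *
from station import ctrl
o=ctrl.get_obs();print(o["t"],o["contact_force"],w2m(o["tool_pos"]));
E
```

```text
tool_pos: [0.4908, 0.042, 0.0398]
contact_force: [-4.7, -4.9, -0.6]
grip_force: 2.6
tool_pos: [0.4958, 0.0409, 0.0397]
contact_force: [-7.3, -11.4, 0.3]
grip_force: 6.5
3.6 [ -7.25736684 -11.35077065   0.25010524] [-0.07094892 -0.0326705   0.03973603]
```

```bash
python3 -m jog '[[[-0.001,-0.002,0],[0,0,0]],[[-0.002,-0.0035,0],[0,0,0]],[[-0.002,-0.0035,0],[0,0,0]],[[-0.004,-0.0035,0],[0,0,0]],[[-0.004,-0.0035,0],[0,0,0]]]' | grep -E "pos|force"; python3 -m jog '[[[-0.002,0,0],[0,0,0]],[[-0.003,0,0],[0,0,0]],[[-0.004,0,0],[0,0,0]],[[-0.005,0,0],[0,0,0]],[[-0.005,0,0],[0,0,0]]]' | grep -E "pos|force"
python3 - <<'E'
from h import *
from station import ctrl,optics
o=ctrl.get_obs();print(o["t"],o["contact_force"],w2m(o["tool_pos"]));
d=optics.get_image("scene");pickle.dump(d,open("s1.pkl","wb"));cv2.imwrite("pics/s1.png",cv2.resize(d["image"][150:250,270:390],None,fx=5,fy=5,interpolation=cv2.INTER_CUBIC))
E
```

```text
tool_pos: [0.5004, 0.0386, 0.0407]
contact_force: [-4.1, -1.2, -4.0]
grip_force: 1.8
tool_pos: [0.5024, 0.0378, 0.0404]
contact_force: [-14.1, 3.0, 4.8]
grip_force: 6.3
4.6 [-14.06362479   3.02091299   4.81322782] [-0.06467543 -0.03629648  0.04043699]
```

View pics/s1.png

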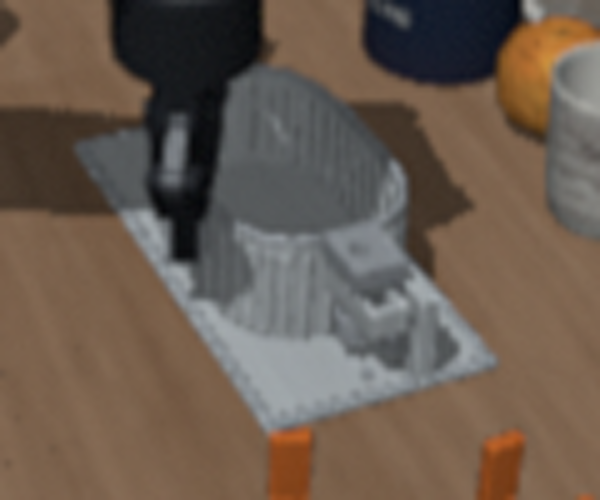

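The near half is against the closed position: the lug at crop (385,320) sits under the top knuckle block (365,250), and the fingertip is at (190,250) on the wall. I'll give it a last confirming press and retreat.

```bash
python3 -m jog '[[[-0.001,0.0006,0],[0,0,0]],[[-0.002,0.001,0],[0,0,0]],[[-0.002,0.001,0],[0,0,0]]]' | grep -E "pos|force"; python3 -m jog '[[[0.015,-0.008,0],[0,0,0]],[[0.035,-0.02,0],[0,0,0]],[[0.05,-0.028,-0.03],[0,0,0]],[[0.05,-0.028,-0.08],[0,0,0]],[[0.05,-0.028,-0.13],[0,0,0]]]' 0.4| grep -E "pos|force"
python3 - <<'E'
from h import *
from station import ctrl
o=ctrl.get_obs();print(o["t"],o["opening"],o["tool_pos"],o["tool_rot"]);go(o,[.486,-.25,.17],66)
E
```

```text
tool_pos: [0.5025, 0.0379, 0.0403]
contact_force: [-22.7, 2.8, 12.4]
grip_force: 10.5
tool_pos: [0.4493, 0.0325, 0.1727]
contact_force: [1.9, -0.3, -0.6]
grip_force: 0.0
5.45 0.03397550885623531 [0.44934027 0.03249794 0.17273288] [0.67459564 3.05398577 0.00642349]
shift [-0.1522 -0.2408  0.003 ] turn [ 0.007  0.013 -0.016] y0 65.1 target y 66.0
```

```bash
python3 -m jog '[[[-0.152,-0.241,0.003],[0.007,0.013,-0.016]],[[-0.152,-0.241,0.003],[0.007,0.013,-0.016]],[[-0.152,-0.241,0.003],[0.007,0.013,-0.016]],[[-0.152,-0.241,0.003],[0.007,0.013,-0.016]],[[-0.152,-0.241,0.003],[0.007,0.013,-0.016]]]' >/dev/null;  python3 -m jog '[[[-0.019,-0.03,0],[0,0,0]],[[-0.019,-0.03,0],[0,0,0]],[[-0.019,-0.03,0],[0,0,0]]]' | grep -E "pos|force"
python3 - <<'E'
from h import *
from station import ctrl
o=ctrl.get_obs();print(o["t"],o["opening"],o["tool_pos"],o["tool_rot"]);go(o,[.486,-.25,.17],66);go(o,[.486,-.25,.075],66)
E
```

```text
tool_pos: [0.4871, -0.2519, 0.1693]
contact_force: [0.1, 0.8, -0.3]
grip_force: 0.0
6.25 0.034242018651623164 [ 0.4871405  -0.25193394  0.16930071] [-6.55349010e-01 -3.07243890e+00  2.68696965e-03]
shift [ 0.0018  0.0013 -0.0007] turn [-0.002  0.    -0.001] y0 65.9 target y 66.0
shift [0.0019 0.0015 0.0943] turn [-0.002  0.    -0.001] y0 65.9 target y 66.0
```

```bash
python3 -m jog '[[[0.002,0.001,0.02],[0,0,0]],[[0.002,0.001,0.045],[0,0,0]],[[0.002,0.001,0.07],[0,0,0]],[[0.002,0.001,0.094],[0,0,0]],[[0.002,0.001,0.094],[0,0,0]]]' | grep -E "pos|force"
python3 -m jog '[[[0,0,0],[0,0,0]],[[0,0,0],[0,0,0]],[[0,0,0],[0,0,0]],[[0,0,0],[0,0,0]],[[0,0,0],[0,0,0]]]' 0 50
python3 - <<'E'
from h import *
from station import ctrl,optics
o=ctrl.get_obs();print(o["t"],o["contact_force"],o["wrist_torque"])
d=optics.get_image("scene");cv2.imwrite("pics/s2.png",cv2.resize(d["image"][200:320,290:410],None,fx=4,fy=4,interpolation=cv2.INTER_CUBIC))
E
```

```text
tool_pos: [0.4825, -0.2462, 0.0709]
contact_force: [0.2, 0.3, -0.3]
grip_force: 0.0
t: 7.25
tool_pos: [0.4855, -0.2497, 0.0762]
tool_rot: [-0.653, -3.073, 0.003]
contact_force: [0.1, 2.1, 7.0]
opening: 0.007
grip_force: 53.1
7.25 [0.05066855 2.08607187 6.97919128] [ 0.32962089 -0.0360641  -0.02708892]
```

View pics/s2.png

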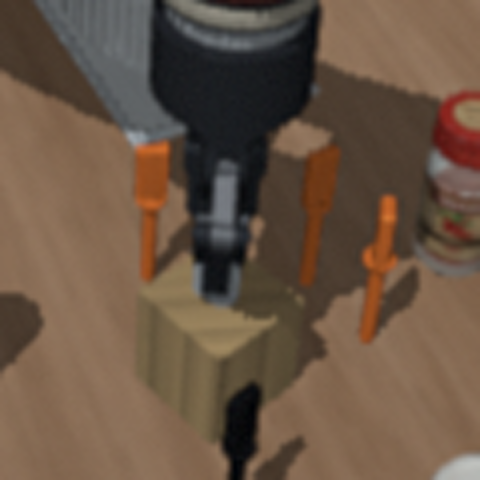

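The fingers have closed on the tab, with the pin collar at crop (215,295) still on the block and the neighbouring pins untouched. Next I lift.

```bash
python3 -m jog '[[[0,0,-0.02],[0,0,0]],[[0,0,-0.05],[0,0,0]],[[0,0,-0.08],[0,0,0]],[[0,0,-0.11],[0,0,0]],[[0,0,-0.11],[0,0,0]]]' | grep -E "pos|force|rot|open"
python3 - <<'E'
from h import *
from station import ctrl,optics
o=ctrl.get_obs();print(o["t"],o["contact_force"],o["wrist_torque"])
go(o,m2w([-.002,-.105,.186]))
P=m2w([-.002,-.105,.186]);print(P)
E
```

```text
tool_pos: [0.487, -0.251, 0.1898]
tool_rot: [0.652, 3.067, -0.009]
contact_force: [-0.2, 0.5, 0.4]
opening: 0.0072
grip_force: 52.0
7.8 [-0.17194309  0.52644789  0.39138951] [ 0.00386563 -0.04936529  0.02606941]
shift [0.0154 0.2401 0.0027] turn [-0.004  0.007  0.   ] y0 66.0 target y 65.99671784623983
[ 0.57059319 -0.02539911  0.186     ]
```

```bash
python3 -m jog '[[[0.015,0.24,0.002],[-0.004,0.007,0]],[[0.015,0.24,0.002],[-0.004,0.007,0]],[[0.015,0.24,0.002],[-0.004,0.007,0]],[[0.015,0.24,0.002],[-0.004,0.007,0]],[[0.015,0.24,0.002],[-0.004,0.007,0]]]' >/dev/null
python3 -m jog '[[[0,0,0],[0,0,0]],[[0,0,0],[0,0,0]],[[0,0,0],[0,0,0]],[[0,0,0],[0,0,0]],[[0,0,0],[0,0,0]]]'
python3 - <<'E'
from h import *
from station import ctrl,optics
o=ctrl.get_obs();print(o["t"],o["contact_force"],w2m(o["tool_pos"]))
S=optics.get_image("scene");T=optics.get_image("top");pickle.dump((o,S,T),open("a.pkl","wb"))
a=cv2.resize(S["image"][170:250,300:380],None,fx=7,fy=7,interpolation=cv2.INTER_CUBIC)
cv2.imwrite("pics/s3.png",a)
n=o["tool_pos"]-[0,0,.0102]
print("pred collar",proj(S,n),"nose",proj(S,n-[0,0,.062]))
print("bore pred",proj(S,[m2w([-.002,y,.075]) for y in(-.125,-.115,-.105)]))
E
```

```text
t: 8.8
tool_pos: [0.5682, -0.0249, 0.1815]
tool_rot: [-0.654, -3.063, -0.006]
contact_force: [0.5, 0.2, -0.2]
opening: 0.0072
grip_force: 52.0
8.8 [ 0.50629766  0.1616597  -0.24746111] [-0.00434723 -0.10433812  0.1815131 ]
pred collar [[341.56185455 166.56926197]] nose [[340.21272317 187.97624434]]
bore pred [[344.09611213 203.47795288]
 [342.26278487 201.25068222]
 [340.45664234 199.05652414]]
```

View pics/s3.png

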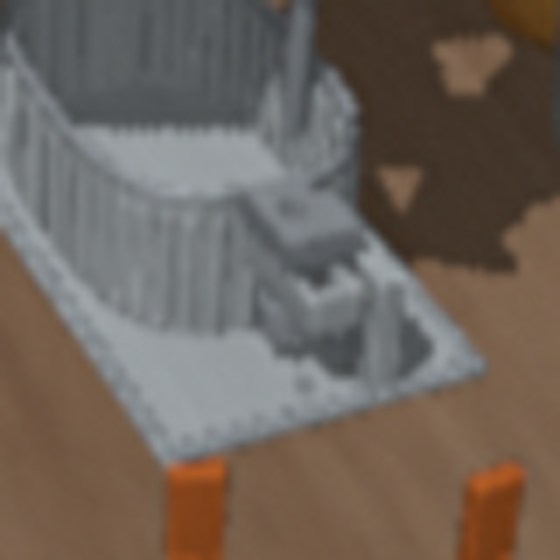

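Run:
```python
from h import *
o,S,T=pickle.load(open("a.pkl","rb"))
g=cv2.cvtColor(S["image"],cv2.COLOR_BGR2GRAY)
print("cols 336-350 rows 176-206")
for r in range(176,208): print(r,g[r,334:352])
```

```text
cols 336-350 rows 176-206
176 [ 82  79  85  76  84  78  82  99 107  97  71  56  54  55  54  54  54  55]
177 [ 83  80  85  79  86  78  85 102 107  96  72  59  56  55  54  54  54  54]
178 [ 83  80  86  82  85  76  83 101 107  95  71  66  60  54  54  55  55  56]
179 [ 83  82  87  79  86  80  82 101 106  92  70  74  77  73  58  52  54  56]
180 [ 82  83  87  77  86  92  87 101 104  90  69  76  98 109  78  54  52  54]
181 [ 84  83  84  79  95 106  93 102 104  87  71  87 103 120  97  61  51  53]
182 [ 85  88  84  85 111 115  97 103 103  84  85 116 109 115 117  87  58  52]
183 [ 86  91  87  92 120 123 105 105 101  84  94 129 117 112 128 123  78  52]
184 [ 84  93  92 104 124 130 108 104 100  83  98 130 129 119 120 132  98  59]
185 [ 83  88  91 113 127 134 111 105  99  83  99 125 124 118 113 130 114  72]
186 [ 80  87  94 115 127 132 112 105  95  81 103 124 118 116 118 114  97  61]
187 [ 86  95 103 119 121 129 114 105  93  83 106 123 117 121 133 107  83  57]
188 [114 120 123 125 114 124 111 103  95  93 112 124 119 117 130 108  98  69]
189 [146 150 144 126 109 122 109 104 102 110 117 125 125 111
[... 721 characters left out ...]
99 [ 95  95 111 129 133 122 106 109 116 119 129 131 133 133 129 115  86  58]
200 [100  91  97 116 129 126 111 111 114 119 128 131 132 133 134 128 105  71]
201 [109  93  89 100 117 129 126 124 125 126 130 131 132 133 134 133 122  95]
202 [116  96  90  92 100 118 131 132 132 130 132 130 129 129 128 123 119 107]
203 [118 106  98  90  90 104 125 132 132 128 124 119 116 110 107 104 102 108]
204 [120 112 107  93  88  94 112 122 121 115 103 100 100  95  95  93  93  96]
205 [118 114 111 103  92  90  96 103 104 100  92  92  92  92  90  90  92 101]
206 [117 112 111 110 105  98  91  92  95  95  94  91  90  89  83  81  93 136]
207 [116 110 109 112 112 109  94  90  89  88  89  86  84  91  93  82  86 134]
```

Run:
```python
from h import *
o,S,T=pickle.load(open("a.pkl","rb"))
n=onz(S,[(341.7,187.8)],o["tool_pos"][2]-.0722)[0]; b=onz(S,[(341.35,199.2)],.075)[0]
print("nose",n,w2m(n),"tcp",w2m(o["tool_pos"]));print("bore",b,w2m(b)); print("diff mould",w2m(b)-w2m(n), "pin axis vs tcp",w2m(n)-w2m(o["tool_pos"]))
# plate corners in scene for frame bias
tc=lambda x,y:(300+(x+.5)/7-.5,170+(y+.5)/7-.5)
print([w2m(p).round(4) for p in onz(S,[tc(484,368),tc(168,465)],.006)])
print("bore tri",w2m(tri(T,(318.66,177.39),S,(341.35,199.2))))
```

```text
nose [ 0.57199212 -0.02536632  0.1093131 ] [-0.00060323 -0.10508439  0.1093131 ] tcp [-0.00434723 -0.10433812  0.1815131 ]
bore [ 0.57251243 -0.02666363  0.075     ] [-0.0001933  -0.10642069  0.075     ]
diff mould [ 0.00040992 -0.0013363  -0.0343131 ] pin axis vs tcp [ 0.003744   -0.00074626 -0.0722    ]
[array([ 0.0659, -0.143 ,  0.006 ]), array([-0.0657, -0.1453,  0.006 ])]
bore tri [ 9.75141831e-05 -1.03466529e-01  7.26854604e-02]
```

```bash
python3 -m jog '[[[-0.001,-0.001,0.01],[0,0,0]],[[-0.001,-0.001,0.02],[0,0,0]],[[-0.001,-0.001,0.027],[0,0,0]],[[-0.001,-0.001,0.027],[0,0,0]],[[-0.001,-0.001,0.027],[0,0,0]]]' >/dev/null
python3 -m jog '[[[0,0,0],[0,0,0]],[[0,0,0],[0,0,0]],[[0,0,0],[0,0,0]]]' | grep -E "pos|force|rot"
python3 - <<'E'
from h import *
from station import ctrl,optics
S=optics.get_image("scene");o=ctrl.get_obs();print(o["t"],o["contact_force"],w2m(o["tool_pos"]))
go(o,o["tool_pos"])
g=cv2.cvtColor(S["image"],cv2.COLOR_BGR2GRAY);pickle.dump((o,S),open("b.pkl","wb"))
n=o["tool_pos"]-[0,0,.0722];print("pred nose",proj(S,n),n)
for r in range(182,206): print(r,g[r,334:350])
E
```

```text
tool_pos: [0.5691, -0.0249, 0.1551]
tool_rot: [-0.651, -3.065, -0.006]
contact_force: [0.1, -0.6, -0.7]
grip_force: 52.0
9.75 [ 0.42041561  1.27947988 -0.51631336] [-0.00356352 -0.10440848  0.15505119]
shift [0. 0. 0.] turn [ 0.002 -0.009  0.   ] y0 66.0 target y 66.00940370286793
pred nose [[339.95811823 196.56152006]] [ 0.56898566 -0.02494049  0.08285119]
182 [ 85  88  87  80  86  84  88 101 107  99  78  77  80 108 116  88]
183 [ 85  92  90  82  86  83  87 103 109  98  76  85  90 111 129 123]
184 [ 87  95  88  83  86  85  83 101 109  93  72  93 115 119 120 133]
185 [ 84  92  87  82  88  94  84 100 107  90  72  95 118 119 114 132]
186 [ 83  88  83  83  93 111  91 100 107  90  80 108 117 118 119 115]
187 [ 84  84  83  86  97 120  98 102 104  88  92 119 118 122 135 105]
188 [ 84  82  84  98 101 121 104 103 103  89  99 122 119 118 131  98]
189 [ 99  97 100 104 105 122 105 104 101  91 108 124 126 113 120  98]
190 [141 141 139 129 118 124 103 104  99  91 114 127 131 109 106  90]
191 [159 160 159 153 140 125 103 103  97  94 122 126 130 106  92  79]
192 [159 161 161 161 154 135 107 104  96
[... 239 characters left out ...]

196 [141 144 144 140 139 134 120 105  91  80  90  82  91 104 104  90]
197 [119 126 133 134 133 128 117 102  84  71  70  79 110 121 110  89]
198 [100 107 126 134 134 129 109  93  76  70  76  92 126 132 119  93]
199 [ 97  94 112 130 134 123 103  86  76  82 108 119 131 134 129 109]
200 [102  91  98 116 131 127 111 102  95 108 127 132 132 134 134 126]
201 [111  93  90 100 117 129 128 124 120 127 131 132 133 134 134 133]
202 [116  97  90  92 102 117 132 135 132 132 132 132 131 129 130 124]
203 [118 106  98  90  91 104 127 134 133 129 126 119 117 111 109 104]
204 [119 114 107  94  88  94 111 123 122 114 104 100  99  95  95  94]
205 [118 114 112 104  94  90  97 103 104  99  93  92  93  91  91  90]
```

```bash
python3 -m jog '[[[0.0006,0,0.002],[0,-0.008,0]],[[0.0006,0,0.004],[0,-0.008,0]],[[0.0006,0,0.006],[0,-0.008,0]],[[0.0006,0,0.006],[0,-0.008,0]]]' | grep -E "pos|force|rot"
python3 -m jog '[[[0,0,0.001],[0,0,0]],[[0,0,0.002],[0,0,0]],[[0,0,0.003],[0,0,0]],[[0,0,0.003],[0,0,0]]]' | grep -E "pos|force|rot"
python3 -m jog '[[[0,0,0.0005],[0,0,0]],[[0,0,0.001],[0,0,0]],[[0,0,0.0015],[0,0,0]],[[0,0,0.0015],[0,0,0]]]' | grep -E "pos|force|rot"
python3 - <<'E'
from h import *
from station import ctrl
o=ctrl.get_obs();print(o["t"],o["contact_force"],o["wrist_torque"],w2m(o["tool_pos"]));go(o,o["tool_pos"])
E
```

```text
tool_pos: [0.5678, -0.0246, 0.1481]
tool_rot: [-0.653, -3.071, -0.004]
contact_force: [-0.1, -0.1, -0.6]
grip_force: 52.0
tool_pos: [0.5684, -0.0246, 0.1457]
tool_rot: [-0.653, -3.072, -0.004]
contact_force: [1.2, 1.1, -1.4]
grip_force: 52.0
tool_pos: [0.5683, -0.0246, 0.1443]
tool_rot: [-0.653, -3.072, -0.004]
contact_force: [0.6, 1.9, 0.4]
grip_force: 52.1
10.95 [0.62408679 1.86554102 0.44168618] [ 0.20788959 -0.22400868 -0.00548322] [-0.00418614 -0.10399247  0.14425101]
shift [0. 0. 0.] turn [ 0.002 -0.002  0.   ] y0 66.0 target y 66.00263350821278
```

```bash
python3 -m jog '[[[0,0.0003,0.0005],[0,0,0]],[[0,0.0003,0.001],[0,0,0]],[[0,0.0003,0.0015],[0,0,0]],[[0,0.0003,0.0015],[0,0,0]]]' | grep -E "pos|force:|torque"
python3 -m jog '[[[0,0,0.0005],[0,0,0]],[[0,0,0.001],[0,0,0]],[[0,0,0.0015],[0,0,0]],[[0,0,0.0015],[0,0,0]]]' | grep -E "pos|force:"
python3 - <<'E'
from h import *
from station import ctrl
o=ctrl.get_obs();print(o["t"],o["contact_force"],o["wrist_torque"],w2m(o["tool_pos"]));go(o,o["tool_pos"])
E
```

```text
tool_pos: [0.5683, -0.0244, 0.1426]
contact_force: [1.0, 1.1, -0.9]
grip_force: 52.1
tool_pos: [0.5683, -0.0244, 0.1411]
contact_force: [0.3, 0.6, -1.1]
grip_force: 52.1
11.75 [ 0.25873178  0.61610207 -1.06324866] [ 0.08437577 -0.19484317 -0.05632676] [-0.00421164 -0.10376193  0.14107505]
shift [0. 0. 0.] turn [ 0.002 -0.002  0.   ] y0 66.0 target y 66.00576157028463
```

```bash
for i in 1; do :; done; python3 -m jog '[[[0,0,0.0015],[0,0,0]],[[0,0,0.003],[0,0,0]],[[0,0,0.0045],[0,0,0]],[[0,0,0.006],[0,0,0]],[[0,0,0.006],[0,0,0]]]' | grep -E "pos|t_force:"
python3 -m jog '[[[0,0,0.001],[0,0,0]],[[0,0,0.002],[0,0,0]],[[0,0,0.003],[0,0,0]],[[0,0,0.004],[0,0,0]],[[0,0,0.004],[0,0,0]]]' | grep -E "pos|t_force:"
python3 -m jog '[[[0,0,0.001],[0,0,0]],[[0,0,0.002],[0,0,0]],[[0,0,0.003],[0,0,0]],[[0,0,0.004],[0,0,0]],[[0,0,0.004],[0,0,0]]]' | grep -E "pos|t_force:"
python3 - <<'E'
from h import *
from station import ctrl
o=ctrl.get_obs();print(o["t"],o["contact_force"],o["wrist_torque"],w2m(o["tool_pos"]));go(o,o["tool_pos"])
E
```

```text
tool_pos: [0.5683, -0.0243, 0.1349]
contact_force: [1.2, 0.7, -0.1]
tool_pos: [0.5683, -0.0243, 0.131]
contact_force: [1.4, 1.7, 0.0]
tool_pos: [0.5687, -0.0245, 0.1284]
contact_force: [-0.9, -0.2, 5.4]
13.25 [-0.92559844 -0.16540565  5.42346586] [ 0.18526575  0.19933769 -0.06665187] [-0.00383775 -0.10391275  0.12838329]
shift [0. 0. 0.] turn [ 0.002 -0.001  0.   ] y0 66.0 target y 66.00472822329093
```

```bash
python3 -m jog '[[[0,0,-0.002],[0,0,0]],[[-0.0004,0.0002,-0.002],[0,0,0]],[[-0.0008,0.0006,-0.002],[0,0,0]],[[-0.0008,0.0006,-0.002],[0,0,0]]]' | grep -E "pos|t_force:"
python3 -m jog '[[[0,0,0.0005],[0,0,0]],[[0,0,0.001],[0,0,0]],[[0,0,0.0015],[0,0,0]],[[0,0,0.002],[0,0,0]],[[0,0,0.002],[0,0,0]]]' | grep -E "pos|t_force:"
python3 -m jog '[[[0,0,0.0005],[0,0,0]],[[0,0,0.001],[0,0,0]],[[0,0,0.001],[0,0,0]]]' | grep -E "pos|t_force:"
python3 - <<'E'
from h import *
from station import ctrl
o=ctrl.get_obs();print(o["t"],o["contact_force"],o["wrist_torque"],w2m(o["tool_pos"]));go(o,o["tool_pos"])
E
```

```text
tool_pos: [0.5688, -0.0242, 0.1289]
contact_force: [-0.7, 0.2, 2.1]
tool_pos: [0.5695, -0.0241, 0.1267]
contact_force: [2.1, -0.1, -1.3]
tool_pos: [0.5694, -0.0241, 0.126]
contact_force: [1.8, 0.3, -0.4]
14.45 [ 1.7905355   0.28622328 -0.40020927] [ 0.03731598 -0.41393511  0.0467538 ] [-0.00304986 -0.103633    0.12597488]
shift [0. 0. 0.] turn [ 0.002 -0.001  0.   ] y0 66.0 target y 66.00007853234922
```

```bash
python3 -m jog '[[[0,0,0.001],[0,0,0]],[[0,0,0.002],[0,0,0]],[[0,0,0.003],[0,0,0]],[[0,0,0.004],[0,0,0]],[[0,0,0.004],[0,0,0]]]' | grep -E "pos|t_force:"
python3 -m jog '[[[0,0,0.001],[0,0,0]],[[0,0,0.0025],[0,0,0]],[[0,0,0.004],[0,0,0]],[[0,0,0.005],[0,0,0]],[[0,0,0.005],[0,0,0]]]' | grep -E "pos|t_force:"
python3 -m jog '[[[0,0,0.001],[0,0,0]],[[0,0,0.0025],[0,0,0]],[[0,0,0.004],[0,0,0]],[[0,0,0.005],[0,0,0]],[[0,0,0.005],[0,0,0]]]' | grep -E "pos|t_force:"
python3 - <<'E'
from h import *
from station import ctrl
o=ctrl.get_obs();print(o["t"],o["contact_force"],o["wrist_torque"],w2m(o["tool_pos"]));go(o,o["tool_pos"])
E
```

```text
tool_pos: [0.5692, -0.0241, 0.122]
contact_force: [1.0, 0.3, -0.1]
tool_pos: [0.5691, -0.024, 0.1168]
contact_force: [2.4, 0.2, -0.7]
tool_pos: [0.5691, -0.024, 0.1119]
contact_force: [2.0, 0.1, -0.1]
15.95 [ 2.00395097  0.06218044 -0.05321955] [ 0.04042709 -0.44451757  0.05738692] [-0.00335258 -0.10352812  0.11185963]
shift [0. 0. 0.] turn [ 0.002 -0.002  0.   ] y0 66.0 target y 66.00040455192966
```

Now the lower knuckle, gently.

```bash
python3 -m jog '[[[0,0,0.001],[0,0,0]],[[0,0,0.002],[0,0,0]],[[0,0,0.003],[0,0,0]],[[0,0,0.0035],[0,0,0]],[[0,0,0.0035],[0,0,0]]]' | grep -E "pos|t_force:"
python3 -m jog '[[[0,0,0.0006],[0,0,0]],[[0,0,0.0012],[0,0,0]],[[0,0,0.0018],[0,0,0]],[[0,0,0.0025],[0,0,0]],[[0,0,0.0025],[0,0,0]]]' | grep -E "pos|t_force:"
python3 -m jog '[[[0,0,0.0005],[0,0,0]],[[0,0,0.001],[0,0,0]],[[0,0,0.0015],[0,0,0]],[[0,0,0.002],[0,0,0]],[[0,0,0.002],[0,0,0]]]' | grep -E "pos|t_force:"
python3 - <<'E'
from h import *
from station import ctrl
o=ctrl.get_obs();print(o["t"],o["contact_force"],o["wrist_torque"],w2m(o["tool_pos"]));go(o,o["tool_pos"])
E
```

```text
tool_pos: [0.5692, -0.0241, 0.1085]
contact_force: [0.8, -0.2, -0.7]
tool_pos: [0.5692, -0.0241, 0.106]
contact_force: [0.9, 0.5, -0.6]
tool_pos: [0.5692, -0.024, 0.104]
contact_force: [1.5, 0.0, -0.2]
17.45 [ 1.51320621  0.04494637 -0.1915672 ] [ 0.04685347 -0.27622439  0.02687292] [-0.00330071 -0.10352891  0.10401432]
shift [0. 0. 0.] turn [ 0.002 -0.002  0.   ] y0 66.0 target y 66.00150196668237
```

```bash
python3 -m jog '[[[0,0,0.0015],[0,0,0]],[[0,0,0.003],[0,0,0]],[[0,0,0.0045],[0,0,0]],[[0,0,0.006],[0,0,0]],[[0,0,0.006],[0,0,0]]]' | grep -E "pos|t_force:"
python3 -m jog '[[[0,0,0.0015],[0,0,0]],[[0,0,0.003],[0,0,0]],[[0,0,0.0045],[0,0,0]],[[0,0,0.006],[0,0,0]],[[0,0,0.006],[0,0,0]]]' | grep -E "pos|t_force:"
python3 -m jog '[[[0,0,0.001],[0,0,0]],[[0,0,0.002],[0,0,0]],[[0,0,0.003],[0,0,0]],[[0,0,0.004],[0,0,0]],[[0,0,0.004],[0,0,0]]]' | grep -E "pos|t_force:"
python3 - <<'E'
from h import *
from station import ctrl
o=ctrl.get_obs();print(o["t"],o["contact_force"],o["wrist_torque"],w2m(o["tool_pos"]));go(o,o["tool_pos"])
E
```

```text
tool_pos: [0.5692, -0.024, 0.0978]
contact_force: [1.6, 0.5, -1.2]
tool_pos: [0.5691, -0.024, 0.0918]
contact_force: [2.0, -0.2, -1.4]
tool_pos: [0.5692, -0.024, 0.088]
contact_force: [1.9, 0.6, -0.9]
18.95 [ 1.89540531  0.55114997 -0.94378322] [ 0.00721521 -0.27785648  0.03591624] [-0.00329942 -0.10349213  0.08799294]
shift [0. 0. 0.] turn [ 0.002 -0.002  0.   ] y0 66.0 target y 66.00276520979149
```

```bash
python3 -m jog '[[[0,0,0.0005],[0,0,0]],[[0,0,0.001],[0,0,0]],[[0,0,0.0015],[0,0,0]],[[0,0,0.002],[0,0,0]],[[0,0,0.002],[0,0,0]]]' | grep -E "pos|t_force:"
python3 -m jog '[[[0,0,0.0005],[0,0,0]],[[0,0,0.001],[0,0,0]],[[0,0,0.0015],[0,0,0]],[[0,0,0.0015],[0,0,0]]]' | grep -E "pos|t_force:"
python3 -m jog '[[[0,0,0.0005],[0,0,0]],[[0,0,0.001],[0,0,0]],[[0,0,0.001],[0,0,0]]]' | grep -E "pos|t_force:"
```

```text
tool_pos: [0.5692, -0.024, 0.0861]
contact_force: [1.6, 0.0, -0.4]
tool_pos: [0.5692, -0.024, 0.0848]
contact_force: [0.7, 1.0, 1.2]
tool_pos: [0.5693, -0.024, 0.0841]
contact_force: [-1.2, 0.1, 3.9]
```

```bash
python3 -m jog '[[[0,0,0.0005],[0,0,0]],[[0,0,0.0008],[0,0,0]],[[0,0,0.0008],[0,0,0]]]' | grep -E "pos|t_force:"
python3 -m jog '[[[0,0,0],[0,0,0]],[[0,0,0],[0,0,0]],[[0,0,0],[0,0,0]],[[0,0,0],[0,0,0]],[[0,0,0],[0,0,0]]]' 0.3 | grep -E "pos|force:|open"
python3 - <<'E'
from h import *
from station import ctrl,optics
o=ctrl.get_obs();print(o["t"],o["contact_force"],o["wrist_torque"])
E
```

```text
tool_pos: [0.5693, -0.0241, 0.0836]
contact_force: [-2.3, 0.6, 6.3]
tool_pos: [0.569, -0.024, 0.0825]
contact_force: [-0.3, -0.2, 0.6]
opening: 0.0258
grip_force: 0.0
20.95 [-0.3105949  -0.21522076  0.60326489] [0.03472627 0.00084637 0.0202773 ]
```

```bash
python3 -m jog '[[[0,0,-0.01],[0,0,0]],[[0,0,-0.025],[0,0,0]],[[0,0,-0.05],[0,0,0]],[[0,0,-0.09],[0,0,0]],[[0,0,-0.13],[0,0,0]]]' | grep -E "pos|force:|open"
python3 -m jog '[[[0.12,-0.09,-0.05],[0,0,0]],[[0.12,-0.09,-0.05],[0,0,0]],[[0.12,-0.09,-0.05],[0,0,0]],[[0.12,-0.09,-0.05],[0,0,0]],[[0.12,-0.09,-0.05],[0,0,0]]]' | grep -E "pos|force:|open"
python3 - <<'E'
from h import *
from station import ctrl,optics
S=optics.get_image("scene");T=optics.get_image("top")
a=cv2.resize(S["image"][150:240,290:385],None,fx=6,fy=6,interpolation=cv2.INTER_CUBIC)[:540,:]
cv2.imwrite("pics/s4.png",a)
print("expected collar / tab top",proj(S,[[.572,-.026,.075],[.572,-.026,.114]]))
cv2.imwrite("pics/t4.png",cv2.resize(T["image"][140:230,240:440],None,fx=4,fy=4,interpolation=cv2.INTER_CUBIC))
E
```

```text
tool_pos: [0.5691, -0.0243, 0.2153]
contact_force: [1.5, -0.1, 0.1]
opening: 0.0253
grip_force: 0.0
tool_pos: [0.4232, -0.0583, 0.2655]
contact_force: [0.2, 0.4, -0.1]
opening: 0.0262
grip_force: 0.0
expected collar / tab top [[341.06263896 199.08839476]
 [341.90318305 186.37921017]]
```

View pics/s4.png

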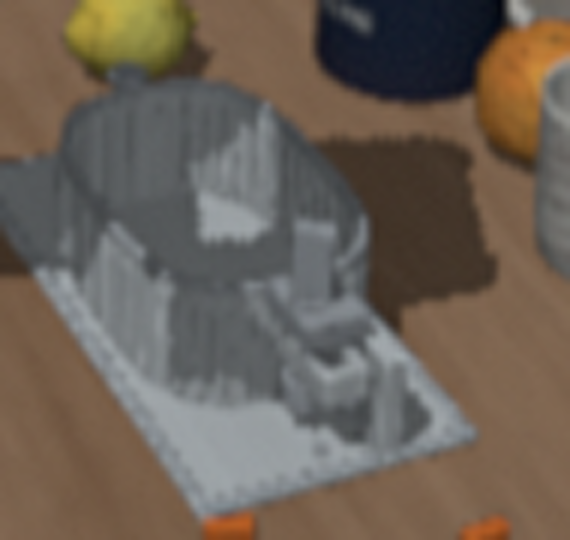

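View pics/t4.png

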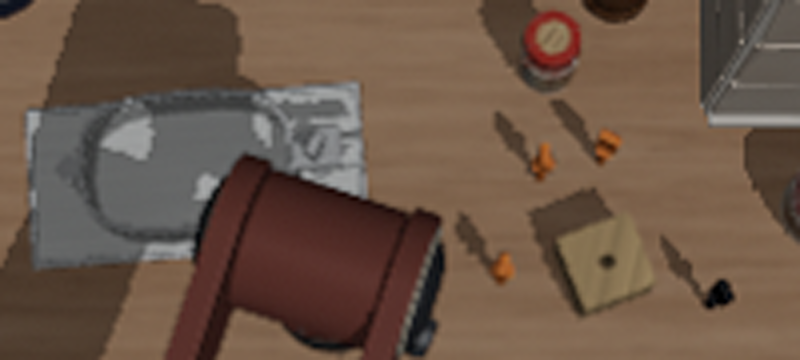

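The pin stands seated in the top knuckle: its tab top is at crop (313,222), about pixel (342,186.5) against a predicted (341.9,186.4). The collar is on the block, the half is shut, the stand hole is empty, and the look-alikes and the red-capped jar in view stand where they were.

```bash
python3 -c "
from station import job
print(job.finish_job())"
```

```text
the job is handed in; nothing more can be done
None
```

The near half is shut and the steel pin is through all the knuckles with its collar on the top one, released and handed in; the most force I read on the pin was about 7 N at the grasp and 6 N while inserting, and I left the jars and mug alone.

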